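# Refit the front-door lever on its lock and throw the bolt

## Robot

A 7-joint arm with a two-finger parallel gripper is mounted at the origin on the work surface. World frame = base frame: x ahead of the robot, y to its left, z up, the work surface at z = 0. Lengths are in m, angles in rad, forces in N, time in s.
With the tool pointing down it reaches from about 0.4 to 0.85 m from the base axis. Payload 10.4 kg.
Tool frame: the origin (TCP) lies on the centre line of the jaws, within the pads' length; the fingertips stand 17 mm ahead of it and the grasp point (between the pads) lies 2 mm behind it; z points along the fingers, y is the line along which they close (so a half turn about z gives the same grasp; the last joint's range is limited). The gripper opens to 85 mm and grips with 20 to 120 N. Pads are 22 mm wide; open, the fingers measure 114 mm over their backs; the gripper's body (76 mm by 85 mm) begins 54 mm behind the grasp point. The pads swing forward as they close: fully open they stand 13 mm farther back than shut.
Start: joints at [-1.212, 0.332, -0.065, 1.46, 0.022, 1.35, -0.088], TCP at [0.233, 0.58, 0.248] pointing down, gripper open.
Joint ranges: [-2.6, 2.6], [-0.5, 2.12], [-1.47, 1.34], [0.16, 2.42], [-1.27, 4.41], [0.06, 2.06], [-2.6, 2.6]. Speed limits (rad/s): [2.22, 2.22, 2.79, 2.79, 3.14, 3.14, 3.14].

## Interface

Orientations are given as a unit quaternion [x, y, z, w].
In Python, from workcell import sensors, imaging, order, spotter gives the robot as it stands. The module is installed in compiled form; this text tells all that it offers.
- The arm moves only by the shell command python3 -m inch 'ROWS' [FORCE]. ROWS is JSON, a list that holds one entry, the list of rows, each a list of 7 numbers: the shift along the tool's x, y, z in m, then the turn, a rotation vector about the tool's x, y, z in rad, then the closure, from -1 (fully open) to 1 (shut). In form: [[[x, y, z, ax, ay, az, hand], ...]]. A call has 1 to 10 rows; each row is the pose to reach, as a shift and turn from the pose commanded when the call began, along the tool's axes at that moment; what a row does not reach only later rows make up. A row lasts 1/10 s, in which the tool goes at most 50 mm and 8.59 degrees, less where a joint would pass 70% of its speed; a pose out of reach is approached as far as the arm can. A call with a gripper value outside its range is refused whole. The fingers move at their own pace and stop on an object; FORCE is the grip in N (left out, the last holds). Time passes only in rows, so rows that repeat a pose let the fingers close. It gives the time, the measured TCP pose, the force, the opening and the grip force at its end, in the units of the state.
- sensors.get_obs(): the state, without advancing time (a new reading comes with each control period).
- imaging.camera(name): name is "scene" or "top"; returns the picture (420x560x3 uint8, blue, green, red); there is no depth.
- imaging.calibration(name): a dict with "mtx" (3x3 intrinsics, pixels), "D" ([k1, k2, p1, p2, k3] as OpenCV has them; the pictures are not rectified), "R" (3x3) and "t" (3): a world point X has camera coordinates R X + t. Camera axes: x right, y down, z forward; pixel columns grow to the right and rows downward; lengths in m; the calibration is good to about 2 mm. A picture is of the moment at which its call begins. calibration takes no time and is no camera call.
- order.hand_in(): hands the job in; it is judged then, once.
Trained networks look in the newest picture that a camera, given by its name, has taken for a name from the list of things; names that differ only in an ending like _2 or _b are one class to them, and where a whole thing is asked for, a point or a joint stands for the part that bears it (a point fixed in the world has none). Each returns a list of dicts, best first, with "conf" (0 to 1); they miss things now and then, are a little off and sometimes report something else, mostly with a low value. They report only what shows in the picture. A call takes as long as a camera call. They do not tell look-alikes from the thing itself.
- spotter.look_for(label, camera): "pixel" ([column, row] in pixels, amid what is visible of it).
The state is a dict: "clock": time; "joint_pos": joint angles; "joint_velocities": joint speeds; "tau": joint torques, N m; "position": TCP position; "ee_rot": TCP orientation; "ft_force": force on the tool from outside, world axes, zero at the start; "torque": the same for the moment, N m; "grip_width": opening from 0.0 (shut) to 1.0 (fully open); "grasp_force": force on a finger pad.
Only numpy, scipy, OpenCV 4.12 (cv2) and the standard library are available. Lean on these libraries where they do the work, as an engineer would, in place of code of your own. Each camera call takes 0.05 s, during which the arm holds its last target. There are 200 camera calls.

## Task

The front door's lock lies on the hall table, its square spindle pointing up and its bolt partly drawn in. Put the brass rose over the spindle flat on the lock case, then push the lever handle fully home on the square spindle, on the side marked red so that it points away from the bolt, and after that turn the lever clockwise until the bolt is fully out. Leave both parts in place and do not shift the vase, candlestick, bowl or keepsake box.

Things in the scene. Friction and masses are not known exactly. Their poses are not given: they have to be found in the camera images.
- lock: the rim lock, fixed: a dark steel case 145 x 90 x 30 mm (x from -90 to +55, y -45 to +45) on a pale wooden board 190 x 110 x 15 mm that cannot move. Origin on the spindle's axis at the underside of the board (table level), z up. The brass bolt sticks out of the -x end of the case (about 22 mm when fully out, 18 mm less when drawn in); the finished lever lies along +x
- seat (a point): point on the spindle's axis at the top face of the lock case, 45 mm above the table, axes as the lock's. The rose lies here. The case top is flat and clear around it (45 mm to each long side)
- spindle_top (a point): centre of the top of the steel spindle, which is 10 x 10 mm square, stands 40 mm above the case top and has a 3 mm chamfer at its top end. Its x axis turns with the spindle and points to the side marked red (a dot on the top and a strip down that face): the lever's arm goes to that side. A flat of the square faces each of its x and y axes
- spindle (a joint): turn of the spindle, rad, counter-clockwise from above positive: 0 = bolt fully out, spindle x along lock x (a firm stop); 0.7 = bolt drawn 18 mm in; stop at 0.75. It starts between 0.3 and 0.62 and stays where it is left (friction about 0.08 N m)
- rose: the rose: a flat brass ring 52 mm outside, 20 mm hole, 10 mm thick, 90 g or so, lying flat; origin at the centre of its underside. To be grasped by its outside
- lever: brass lever handle, about 280 g, standing on its underside within 1.4 rad of world x. Origin: centre of the underside of its hub, 30 x 30 x 40 mm high, with a blind square bore 11.5 mm wide, 34 mm deep, open below, sides along x and y. An arm 16 mm wide (y) runs along +x to x = 115 mm at z = 26 to 40 mm; its end leg (12 x 16 mm) goes down to z = 0. Under the arm it is open from x = 15 to 103 mm
- lever_tip (a point): end of the lever's arm: 115 mm from the hub's axis along the lever's x, 33 mm above its underside. When the lever is fitted, the hub's underside rests on the rose, 10 mm above the case top, and the lever has about 0.18 rad of turning play either way on the spindle
- vase: bystander, loose: a small closed amber glass vase, 72 mm across at the widest (half-way up), 150 mm high; origin at the centre of its underside. To be left where it stands
- candlestick: bystander, loose: a silvery candlestick with its candle, 68 mm round foot, 36 mm drip pan, 180 mm high in all; origin at the centre of its underside. To be left where it stands
- bowl: bystander, loose: a blue ceramic bowl, 100 mm across the rim, 45 mm high; origin at the centre of its underside. To be left where it stands
- keepsake_box: bystander, loose: a closed white marble keepsake box with a brass rim, 80 x 60 x 50 mm high (x, y, z); origin at the centre of its underside. To be left where it stands
Things that resemble listed ones, but are neither listed nor needed, are in the scene too. Leave any black or blue look-alike of the lever alone.

How it is judged:
On the way, in this order (a step that is already met when the one before it is completed fails the run):
1. the rose lies flat on the lock case round the spindle (distance between rose and seat below 0.005 m and angle between rose's own z axis and vertical below 0.1 rad), for 0.2 s.
2. the lever is fully home on the spindle, its arm on the red side, with the bolt still partly in (spindle above 0.2 rad) (all of step 1 and horizontal distance between lever and seat below 0.004 m and z of lever in the frame of seat between 0.007 and 0.0125 m and angle between lever's own z axis and vertical below 0.1 rad and x of lever_tip in the frame of spindle_top above 0.105 m and value of joint spindle above 0.2 rad), for 0.1 s.
At the end, for the whole second after the job is handed in: the rose lies flat on the case (within 5 mm of its seat), the lever's hub is home on it (underside 7 to 12.5 mm above the case top, within 4 mm of the axis, upright, arm on the red side) and the bolt is fully out (spindle below 0.08 rad); both parts at rest (all of step 1 and horizontal distance between lever and seat below 0.004 m and z of lever in the frame of seat between 0.007 and 0.0125 m and angle between lever's own z axis and vertical below 0.1 rad and x of lever_tip in the frame of spindle_top above 0.105 m and value of joint spindle below 0.08 rad and linear speed of each of lever, rose below 0.02 m/s); the robot touches nothing.
It fails at once if the vase is shifted by more than 20 mm or tipped (distance of vase from where it was at the start of the episode above 0.02 m or angle between vase's own z axis and vertical above 0.3 rad).
It fails at once if the candlestick is shifted by more than 20 mm or tipped (distance of candlestick from where it was at the start of the episode above 0.02 m or angle between candlestick's own z axis and vertical above 0.3 rad).
It fails at once if the bowl is shifted by more than 20 mm or tipped (distance of bowl from where it was at the start of the episode above 0.02 m or angle between bowl's own z axis and vertical above 0.3 rad).
It fails at once if the keepsake box is shifted by more than 20 mm or tipped (distance of keepsake_box from where it was at the start of the episode above 0.02 m or angle between keepsake_box's own z axis and vertical above 0.3 rad).
It also fails if it takes over 72 s, if anything falls off the work surface, if the arm or the gripper's body presses on something with over 40 N, if the wrist force passes 120 N, or if a joint passes its speed limit or range.

## Working session

There is one attempt and no reset: what is moved stays moved. The work goes in short steps, Python scripts to look and compute and a shell command to move; the robot and the scene stay as the last step left them, time stands still between calls to the robot, and variables do not carry over. Pictures are saved under pics/ and viewed, at most 10 in all, crops included, and the job is handed in when it is done.

```bash
mkdir -p pics; python3 - <<'E'
from workcell import sensors, imaging, order, spotter
import cv2
for c in ["scene","top"]:
    cv2.imwrite(f"pics/{c}0.png",imaging.camera(c))
    k=imaging.calibration(c);print(c,k)
    for n in ["lock","spindle_top","rose","lever","vase","candlestick","bowl","keepsake_box"]:
        print(n,[(([int(v) for v in d["pixel"]]),round(d["conf"],2)) for d in spotter.look_for(n,c)][:4])
o=sensors.get_obs();print(o)
E
```

```text
scene {'mtx': array([[515.23489168,   0.        , 270.15497957],
       [  0.        , 515.23489168, 206.09370194],
       [  0.        ,   0.        ,   1.        ]]), 'D': array([-0.09567239,  0.        ,  0.        ,  0.        ,  0.        ]), 'R': array([[ 0.748024  ,  0.663406  ,  0.01877706],
       [ 0.42125423, -0.45274269, -0.78585554],
       [-0.5128401 ,  0.59574872, -0.61812498]]), 't': array([-0.46706342, -0.10849313,  1.51956048])}
lock [([231, 257], 0.93)]
spindle_top [([234, 240], 0.59)]
rose [([123, 312], 0.78)]
lever [([281, 222], 0.88), ([322, 160], 0.83), ([313, 188], 0.72), ([380, 179], 0.64)]
vase [([338, 233], 0.83)]
candlestick [([240, 318], 0.58)]
bowl [([242, 185], 0.84)]
keepsake_box [([134, 249], 0.83)]
top {'mtx': array([[411.2603289 ,   0.        , 274.52338804],
       [  0.        , 411.2603289 , 212.44042538],
       [  0.        ,   0.        ,   1.        ]]), 'D': array([-0.10925717,  0.        ,  0.        ,  0.        ,  0.        ]), 'R': array([[-0.01211555, -0.99991579,  0.00464996],
       [-0.99417906,  0.01154789, -0.10711979],
       [ 0
[... 381 characters left out ...]
nt_pos': array([-1.21157348,  0.33215231, -0.06473109,  1.46012231,  0.02159513,
        1.34987721, -0.08848638]), 'joint_velocities': array([ 0.00027318, -0.00159188, -0.00066717,  0.00075198, -0.00046407,
       -0.00144192,  0.00074612]), 'tau': array([-1.00630379e-03, -6.25213265e+01,  4.82618529e-02, -3.91845345e+01,
        1.62471650e-02,  1.42048026e-03,  1.52302687e-05]), 'position': array([0.23285399, 0.58002165, 0.24835674]), 'ee_rot': array([ 1.89731422e-01,  9.81836026e-01,  6.90869815e-05, -4.65495756e-06]), 'ft_force': array([ 0.19245168, -0.66607895, -0.41721683]), 'torque': array([ 0.01367236,  0.05558818, -0.10105223]), 'grasp_force': 0.0, 'grip_width': 0.9993665740685367}
```

View pics/scene0.png

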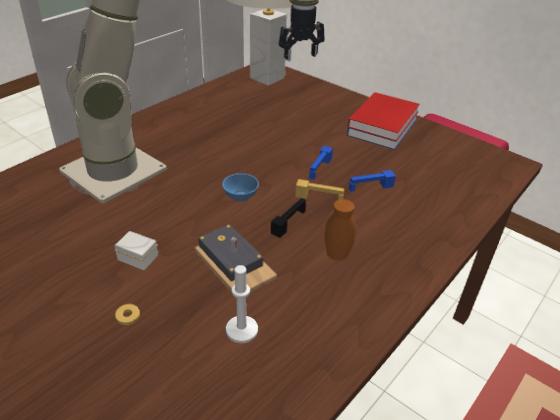

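View pics/top0.png

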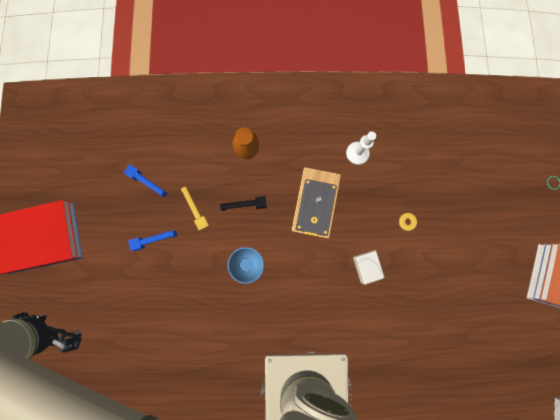

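The top picture shows the lock at (316,203), with its spindle near (319,199) and the bolt at the lower end near (310,236). The rose is at (408,222).

There are four lever candidates in the top view: brass (195,210), black (244,204), blue (145,180) and blue (152,241). Only the brass one matches the description. I'll confirm it in an enlarged crop.

```bash
cat > h.py <<'E'
from workcell import sensors, imaging, order, spotter
import cv2, numpy as np
from scipy.spatial.transform import Rotation as Ro
def unproj(c,px,z):
    k=imaging.calibration(c)
    p=cv2.undistortPoints(np.array([[px]],float),k["mtx"],k["D"])[0,0]
    d=k["R"].T@np.array([p[0],p[1],1]); o=-k["R"].T@k["t"]
    return (o+d*(z-o[2])/d[2])
def proj(c,X):
    k=imaging.calibration(c)
    return cv2.projectPoints(np.array([X],float).reshape(-1,1,3),cv2.Rodrigues(k["R"])[0],k["t"],k["mtx"],k["D"])[0][:,0]
def crop(im,x,y,w,h,s): return cv2.resize(im[y:y+h,x:x+w],None,fx=s,fy=s,interpolation=cv2.INTER_CUBIC)
E
python3 - <<'E'
from h import *
t=imaging.camera("top");s=imaging.camera("scene")
# 4 tiles of 400x300
A=[crop(t,170,175,50,75//2,8),crop(t,285,165,60,75,4),crop(s,290,170,64,48,6.25),crop(s,190,220,88,66,4.545)]
A=[crop(t,175,182,44,50,6),crop(t,285,164,60,78,6),crop(s,290,175,60,30,6),crop(s,192,222,90,72,5)]
H=np.zeros((600,800,3),np.uint8)
for a,(x,y) in zip(A,[(0,0),(270,0),(0,480),(350,0)]):
    pass
H[0:300,0:264]=A[0];H[0:468,270:630]=A[1][:, :360];
cv2.imwrite("pics/c1.png",H)
H=np.zeros((600,800,3),np.uint8);H[:180,:360]=A[2];H[190:550,:450]=A[3];cv2.imwrite("pics/c2.png",H)
E
```

```text
(no output)
```

View pics/c1.png

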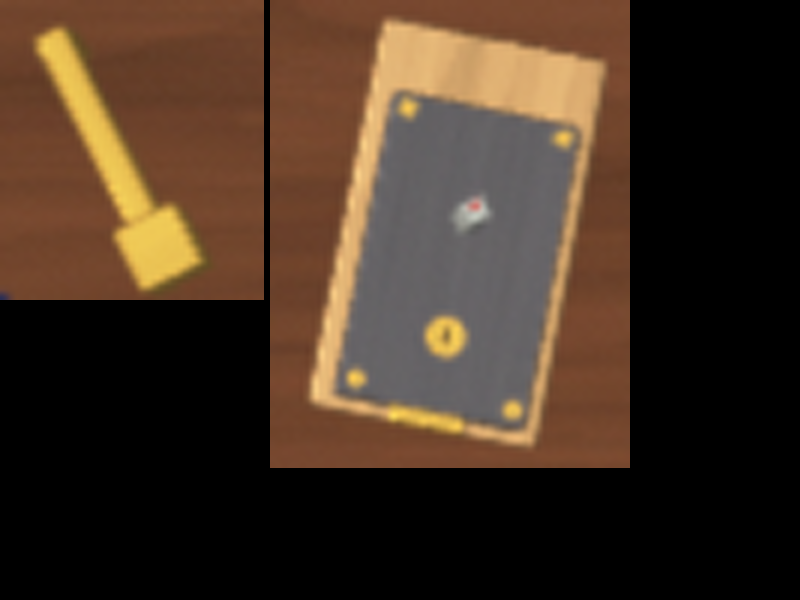

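View pics/c2.png

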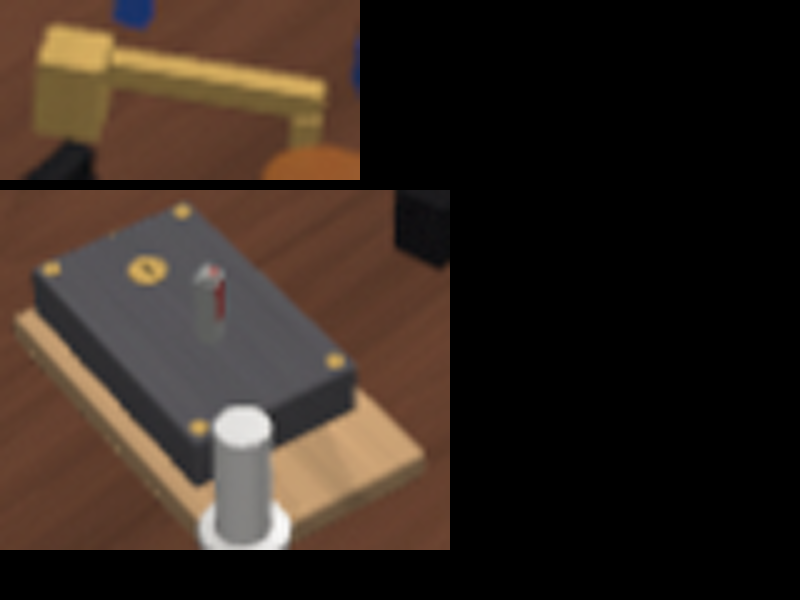

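The crops confirm the brass lever, with its hub at (201,223) and its arm toward (182,189) in the top view. The red dot sits on the far (+x) side of the spindle, and the bolt end is near the robot. Next I'll fit the poses.

```bash
cat > fit.py <<'E'
from h import *
from scipy.optimize import least_squares
o=lambda a,x,y,s,u0=0,v0=0:[((u-u0+.5)/s-.5+x,(v-v0+.5)/s-.5+y) for u,v in a]
def fit(P,obs,x0):
    # obs: list of (camera, idx, pixels); pose x,y,yaw (z=0)
    def W(p):
        c,s=np.cos(p[2]),np.sin(p[2]);P_=np.array(P,float)
        return np.c_[p[0]+c*P_[:,0]-s*P_[:,1],p[1]+s*P_[:,0]+c*P_[:,1],P_[:,2]]
    f=lambda p:np.concatenate([(proj(c,W(p)[i])-np.array(px)).ravel() for c,i,px in obs])
    r=least_squares(f,x0);return r.x,f(r.x)
E
python3 - <<'E'
from fit import *
np.set_printoptions(precision=4,suppress=True)
L=[(.055,.045,.045),(.055,-.045,.045),(-.09,.045,.045),(-.09,-.045,.045)]
T=o([(392,88),(584,127),(334,393),(528,432)],285,164,6,270,0)
S=o([(355,372),(197,457),(183,200),(35,270)],192,222,5,0,190)
x0=[*unproj("top",T[0],.045)[:2],-.2]
# scene labelling try
import itertools
best=min((( *fit(L,[("top",range(4),T),("scene",list(q),S)],x0),q) for q in itertools.permutations(range(4))),key=lambda r:(r[1]**2).sum())
print("lock",best)
print("lock top only",fit(L,[("top",range(4),T)],x0)[0],"scene only",fit(L,[("scene",list(best[2]),S)],best[0])[0])
st=o([(472,211)],285,164,6,270,0)[0];ss=o([(210,272)],192,222,5,0,190)[0]
print("spindle top: t",unproj("top",st,.085),"s",unproj("scene",ss,.085))
V=[(.015,.015,.04),(.015,-.015,.04),(-.015,.015,.04),(-.015,-.015,.04),(.115,.008,.04),(.115,-.008,.04)]
T=o([(113,235),(175,205),(145,291),(205,262),(35,40),(63,27)],175,182,6)
r=fit(V,[("top",range(6),T)],[*unproj("top",(201,223),.04)[:2],.45]);print("lever",r)
im=imaging.camera("top");h=cv2.cvtColor(im,cv2.COLOR_BGR2HSV)
m=cv2.inRange(h,(18,110,110),(35,255,255));m[:, :385]=0;m[:,430:]=0
c=max(cv2.findContours(m,0,2)[0],key=cv2.contourArea);e=cv2.fitEllipse(c);print("rose px",e,unproj("top",e[0],.0075))
ims=imaging.camera("scene");h=cv2.cvtColor(ims,cv2.COLOR_BGR2HSV)
m=cv2.inRange(h,(15,90,80),(35,255,255));m[:290]=0;m[:,:105]=0;m[:,150:]=0
c=max(cv2.findContours(m,0,2)[0],key=cv2.contourArea);e=cv2.fitEllipse(c);print("rose scene",e,unproj("scene",e[0],.006))
for n,p,z in [("vase",(243,144),.1),("candle",(357,154),0.01),("bowl",(245,266),.03),("box",(369,267),.04),("black hub",(260,203),.03),("blue tip",(175,233),.03)]:print(n,unproj("top",p,z))
E
```

```text
lock (array([ 0.546 , -0.039 , -0.2107]), array([ 0.9861, -0.3165,  0.4253, -0.495 ,  0.7585, -0.5258,  0.3223,
       -0.6326,  1.0487, -1.2275, -0.4805, -1.8927,  0.9664, -0.3207,
       -1.2494, -0.3369]), (0, 1, 2, 3))
lock top only [ 0.5446 -0.0372 -0.2083] scene only [ 0.5482 -0.0414 -0.2122]
spindle top: t [ 0.5443 -0.0352  0.085 ] s [ 0.546  -0.0386  0.085 ]
lever (array([0.4863, 0.2873, 0.4797]), array([ 0.5561,  0.0313, -0.2656, -0.015 ,  0.0927,  0.1752, -0.3715,
       -0.056 , -0.1846,  0.1762,  0.1738, -0.3139]))
rose px ((407.4249267578125, 221.4164581298828), (17.183456420898438, 17.904136657714844), 130.28482055664062) [ 0.4863 -0.3023  0.0075]
rose scene ((127.06703186035156, 313.8858642578125), (20.22789192199707, 25.152442932128906), 72.77291870117188) [ 0.4867 -0.3045  0.006 ]
vase [0.6936 0.1657 0.1   ]
candle [ 0.6859 -0.161   0.01  ]
bowl [0.3659 0.1664 0.03  ]
box [ 0.3583 -0.1773  0.04  ]
black hub [0.5417 0.1231 0.03  ]
blue tip [0.4596 0.363  0.03  ]
```

```bash
cat >> h.py <<'E'
def go(x,y,z,yaw):
    """delta in tool axes to world target; yaw = world angle of tool x, tool down"""
    s=sensors.get_obs();R=Ro.from_quat(s["ee_rot"])
    T=Ro.from_euler("z",yaw)*Ro.from_euler("x",np.pi)
    print("d",np.round(R.inv().apply(np.array([x,y,z])-s["position"]),4),"rot",np.round((R.inv()*T).as_rotvec(),4))
E
python3 -c "
from h import *
go(.50,.2,.25,2.932);go(.4865,-.303,.12,2.932)"
```

```text
d [-0.3895 -0.2531 -0.0017] rot [ 1.000e-04 -0.000e+00 -1.722e-01]
d [-0.5644 -0.725   0.1282] rot [ 1.000e-04 -0.000e+00 -1.722e-01]
```

```bash
python3 -m inch '[[[-0.39,-0.253,0,0,0,-0.172,-1],[-0.39,-0.253,0,0,0,-0.172,-1],[-0.39,-0.253,0,0,0,-0.172,-1],[-0.39,-0.253,0,0,0,-0.172,-1],[-0.39,-0.253,0,0,0,-0.172,-1],[-0.39,-0.253,0,0,0,-0.172,-1],[-0.39,-0.253,0,0,0,-0.172,-1],[-0.39,-0.253,0,0,0,-0.172,-1],[-0.39,-0.253,0,0,0,-0.172,-1],[-0.39,-0.253,0,0,0,-0.172,-1]]]' 40
python3 -c "
from h import *
go(.4865,-.303,.12,2.932)"
```

```text
clock: 2.1
position: [0.5033, 0.1941, 0.2487]
ee_rot: [0.108, 0.994, -0.001, 0.001]
ft_force: [0.3, 0.8, -0.3]
grip_width: 0.998
grasp_force: 0.0
d [-0.0904 -0.489   0.1293] rot [-0.001   0.0018 -0.0074]
```

```bash
python3 -m inch '[[[-0.09,-0.489,0.0,0,0,-0.005,-1],[-0.09,-0.489,0,0,0,-0.005,-1],[-0.09,-0.489,0,0,0,-0.005,-1],[-0.09,-0.489,0,0,0,-0.005,-1],[-0.09,-0.489,0,0,0,-0.005,-1],[-0.09,-0.489,0,0,0,-0.005,-1],[-0.09,-0.489,0,0,0,-0.005,-1],[-0.09,-0.489,0.05,0,0,-0.005,-1],[-0.09,-0.489,0.1,0,0,-0.005,-1],[-0.09,-0.489,0.129,0,0,-0.005,-1]]]'
python3 -m inch '[[[0,0,0,0,0,0,-1],[0,0,0,0,0,0,-1],[0,0,0,0,0,0,-1]]]'
python3 -c "
from h import *
go(.4865,-.303,.014,2.932)
im=imaging.camera('top');s=imaging.camera('scene')
H=np.zeros((400,800,3),np.uint8);H[:400,:400]=crop(im,355,170,100,100,4);H[:400,400:]=crop(s,75,250,100,100,4);cv2.imwrite('pics/a1.png',H)"
```

```text
clock: 3.1
position: [0.4879, -0.2689, 0.1608]
ee_rot: [0.103, 0.995, -0.001, 0.002]
ft_force: [1.4, 0.2, -0.4]
grip_width: 1.004
grasp_force: 0.0
clock: 3.4
position: [0.4886, -0.265, 0.1614]
ee_rot: [0.101, 0.995, 0.0, 0.001]
ft_force: [0.2, 0.0, 0.2]
grip_width: 1.005
grasp_force: 0.0
d [-0.0054 -0.0377  0.1474] rot [0.0005 0.0017 0.0062]
```

View pics/a1.png

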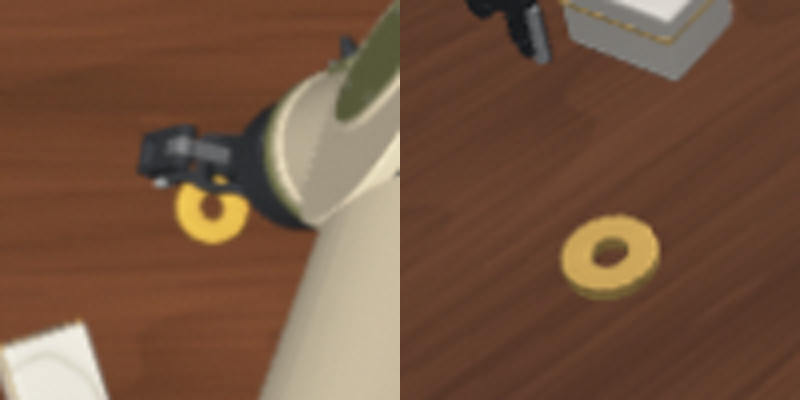

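The gripper is still about 38 mm short of the rose. The rose is clear at (212,212) in the top half of the crop and (610,255) in the scene half. I'll move over it and descend.

```bash
python3 -m inch '[[[-0.005,-0.038,0.03,0,0,0.006,-1],[-0.005,-0.038,0.07,0,0,0.006,-1],[-0.005,-0.038,0.1,0,0,0.006,-1],[-0.005,-0.038,0.12,0,0,0.006,-1],[-0.005,-0.038,0.13,0,0,0.006,-1],[-0.005,-0.038,0.138,0,0,0.006,-1],[-0.005,-0.038,0.145,0,0,0.006,-1],[-0.005,-0.038,0.147,0,0,0.006,-1],[-0.005,-0.038,0.147,0,0,0.006,-1]]]'
python3 -c "
from h import *
go(.4865,-.303,.014,2.932)"
```

```text
clock: 4.4
position: [0.4851, -0.3041, 0.0137]
ee_rot: [0.105, 0.994, -0.0, 0.0]
ft_force: [0.2, 0.9, -0.3]
grip_width: 0.998
grasp_force: 0.0
d [-0.0012  0.0014 -0.0003] rot [ 0.      0.0006 -0.001 ]
```

```bash
python3 -m inch '[[[-0.001,0.001,0,0,0,0,-0.5],[-0.001,0.001,0,0,0,0,0.2],[-0.001,0.001,0,0,0,0,1],[-0.001,0.001,0,0,0,0,1],[-0.001,0.001,0,0,0,0,1],[-0.001,0.001,0,0,0,0,1],[-0.001,0.001,0,0,0,0,1],[-0.001,0.001,0,0,0,0,1]]]' 40
```

```text
clock: 5.2
position: [0.4865, -0.3035, 0.0142]
ee_rot: [0.105, 0.994, 0.0, 0.001]
ft_force: [-2.2, 1.6, 6.6]
grip_width: 0.586
grasp_force: 40.6
```

```bash
python3 -m inch '[[[0,0,-0.05,0,0,0,1],[0,0,-0.1,0,0,0,1],[0,0,-0.14,0,0,0,1],[0,0,-0.14,0,0,0,1],[0,0,-0.14,0,0,0,1]]]'
python3 -c "
from h import *
go(.545,-.038,.152,2.932)"
```

```text
clock: 5.7
position: [0.4863, -0.3033, 0.154]
ee_rot: [0.105, 0.994, 0.0, 0.001]
ft_force: [-0.2, 0.2, -2.0]
grip_width: 0.583
grasp_force: 42.3
d [-0.0019  0.2717  0.002 ] rot [ 0.0003  0.0019 -0.001 ]
```

```bash
python3 -m inch '[[[-0.002,0.04,0,0,0,0,1],[-0.002,0.08,0,0,0,0,1],[-0.002,0.12,0,0,0,0,1],[-0.002,0.16,0,0,0,0,1],[-0.002,0.2,0,0,0,0,1],[-0.002,0.24,0,0,0,0,1],[-0.002,0.26,0,0,0,0,1],[-0.002,0.272,0,0,0,0,1],[-0.002,0.272,0,0,0,0,1],[-0.002,0.272,0,0,0,0,1]]]'
python3 - <<'E'
from h import *
im=imaging.camera('top');s=imaging.camera('scene')
go(.545,-.038,.152,2.932)
X=sensors.get_obs()["position"];print(X)
H=np.zeros((480,800,3),np.uint8);H[:,:400]=crop(im,280,155,80,96,5);H[:,400:]=crop(s,190,185,80,96,5)
for c,x,y,off in [("top",280,155,0),("scene",190,185,400)]:
    for P in [X-[0,0,.004]]:
        p=proj(c,P)[0]; print(c,p,((p[0]-x)*5+off,(p[1]-y)*5))
cv2.imwrite('pics/a2.png',H)
E
```

```text
clock: 6.7
position: [0.5443, -0.0392, 0.1527]
ee_rot: [0.106, 0.994, -0.0, -0.001]
ft_force: [0.1, -0.6, -0.3]
grip_width: 0.587
grasp_force: 42.3
d [-0.0003  0.0017  0.001 ] rot [-0.0006 -0.0004 -0.0037]
[ 0.54437429 -0.0396255   0.15303341]
top [322.75825362 195.15480686] (np.float64(213.79126808179024), np.float64(200.7740343239263))
scene [231.99254054 216.00579355] (np.float64(609.9627026937679), np.float64(155.0289677273463))
```

View pics/a2.png

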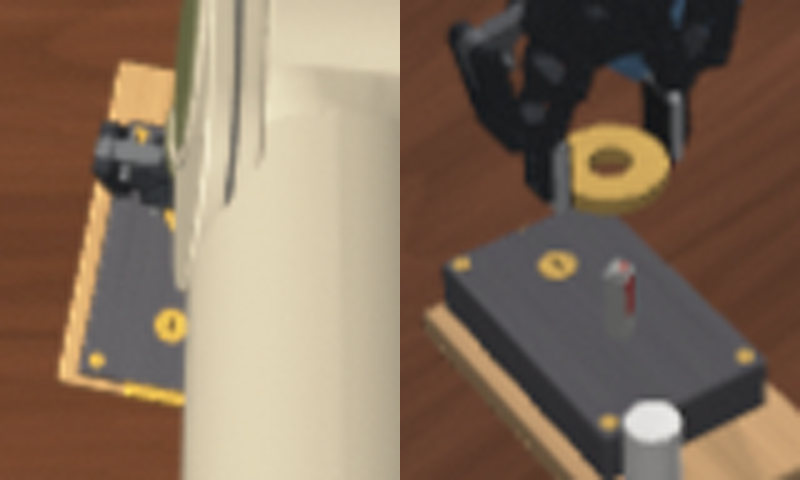

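The scene half shows the rose held level above the lock, with its hole at (611,160). The spindle top is at (621,268) and its foot near (620,335). Next I'll measure the offset within this one camera.

```bash
python3 - <<'E'
from fit import *
s=imaging.camera('scene');h=cv2.cvtColor(s,cv2.COLOR_BGR2HSV)
f=lambda u,v:unproj("scene",o([(u,v)],190,185,5,400,0)[0],f.z)
for z,pts in [(.149,[(611,160),(617,164)]),(.085,[(621,268),(622,270)]),(.045,[(620,332),(620,336)])]:
    f.z=z;print(z,[f(*p).round(4) for p in pts])
# dark hole subpixel
m=cv2.inRange(h,(15,90,110),(35,255,255));m=m[205:230,222:248]
c,hi=cv2.findContours(m,cv2.RETR_CCOMP,2)
for q,k in zip(c,hi[0]):
    if len(q)>=5: e=cv2.fitEllipse(q);print(e,k[3],unproj("scene",np.array(e[0])+[222,205],.149).round(4))
print(sensors.get_obs()["position"])
L=[(.055,.045,.045),(.055,-.045,.045),(-.09,.045,.045),(-.09,-.045,.045)]
# corner refinement of case top in scene and in the top image
g=cv2.cvtColor(s,cv2.COLOR_BGR2GRAY)
print(proj("scene",[(.545,-.038,.085),(.545,-.038,.045)]))
E
```

```text
0.149 [array([ 0.5455, -0.0413,  0.149 ]), array([ 0.5493, -0.0415,  0.149 ])]
0.085 [array([ 0.5468, -0.0387,  0.085 ]), array([ 0.548 , -0.0394,  0.085 ])]
0.045 [array([ 0.5454, -0.0394,  0.045 ]), array([ 0.5472, -0.0413,  0.045 ])]
((10.02028751373291, 12.777390480041504), (16.922088623046875, 21.93372917175293), 90.4017333984375) -1 [ 0.5487 -0.0439  0.149 ]
((9.553686141967773, 12.763031959533691), (4.655757904052734, 9.844949722290039), 97.56501007080078) 0 [ 0.5479 -0.0445  0.149 ]
[ 0.54448637 -0.03943908  0.15317831]
[[233.47300832 237.69045831]
 [233.92287449 250.62144466]]
```

```bash
python3 -m inch '[[[0,0.002,0.02,0,0,0,1],[0,0.002,0.04,0,0,0,1],[0,0.002,0.05,0,0,0,1],[0,0.002,0.06,0,0,0,1],[0,0.002,0.07,0,0,0,1],[0,0.002,0.078,0,0,0,1],[0,0.002,0.084,0,0,0,1],[0,0.002,0.084,0,0,0,1]]]'
python3 - <<'E'
from h import *
s=imaging.camera('scene')
go(.545,-.0375,.059,2.932)
cv2.imwrite('pics/a3.png',crop(s,190,185,80,96,6))
E
```

```text
clock: 7.65
position: [0.5449, -0.0358, 0.0686]
ee_rot: [0.105, 0.994, -0.0, -0.0]
ft_force: [-0.8, -0.4, -1.4]
grip_width: 0.588
grasp_force: 42.3
d [-0.0002 -0.0017  0.0102] rot [-0.0001 -0.0003 -0.0012]
```

View pics/a3.png

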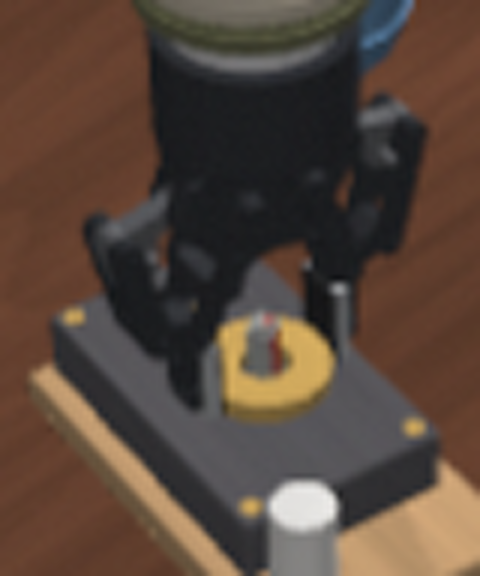

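The spindle passes through the hole, centred near (266,360), with the rose about 9 mm above the case. I'll lower it and release.

```bash
python3 -m inch '[[[0,-0.001,0.004,0,0,0,1],[0,-0.001,0.008,0,0,0,1],[0,-0.001,0.0095,0,0,0,1],[0,-0.001,0.0095,0,0,0,1],[0,-0.001,0.0095,0,0,0,0],[0,-0.001,0.0095,0,0,0,-1],[0,-0.001,0.0095,0,0,0,-1],[0,-0.001,0.0095,0,0,0,-1],[0,-0.001,-0.03,0,0,0,-1],[0,-0.001,-0.07,0,0,0,-1]]]'
python3 -c "
from h import *
go(.4863,.2873,.2,0.4797-np.pi)
go(.4863,.2873,.2,0.4797)"
```

```text
clock: 8.7
position: [0.5441, -0.0369, 0.1395]
ee_rot: [0.105, 0.994, -0.0, -0.001]
ft_force: [0.8, 0.2, 0.4]
grip_width: 0.997
grasp_force: 0.0
d [ 0.1246  0.3048 -0.0605] rot [-3.000e-04 -2.700e-03 -6.907e-01]
d [ 0.1246  0.3048 -0.0605] rot [-3.4000e-03  4.0000e-04  2.4509e+00]
```

```bash
python3 -m inch '[[[0.02,0.05,-0.06,0,0,-0.12,-0.3],[0.04,0.1,-0.06,0,0,-0.24,-0.3],[0.06,0.15,-0.06,0,0,-0.36,-0.3],[0.08,0.2,-0.06,0,0,-0.48,-0.3],[0.1,0.25,-0.06,0,0,-0.6,-0.3],[0.125,0.305,-0.06,0,0,-0.69,-0.3],[0.125,0.305,-0.06,0,0,-0.69,-0.3],[0.125,0.305,-0.06,0,0,-0.69,-0.3],[0.125,0.305,-0.03,0,0,-0.69,-0.3],[0.125,0.305,0,0,0,-0.69,-0.3]]]'
python3 - <<'E'
from fit import *
np.set_printoptions(precision=4,suppress=True)
t=imaging.camera('top');s=imaging.camera('scene')
go(.4863,.2873,.026,0.4797-np.pi)
# rose check in top and scene
h=cv2.cvtColor(t,cv2.COLOR_BGR2HSV);m=cv2.inRange(h,(18,110,110),(35,255,255));k=m[185:215,303:335]
c=max(cv2.findContours(k,0,2)[0],key=cv2.contourArea);e=cv2.fitEllipse(c);print(e,unproj("top",np.array(e[0])+[303,185],.055))
H=np.zeros((480,800,3),np.uint8);H[:,:400]=crop(t,295,165,50,60,8);H[:,400:]=crop(s,210,222,50,60,8)
cv2.imwrite('pics/a4.png',H)
E
```

```text
clock: 9.7
position: [0.487, 0.2881, 0.1393]
ee_rot: [-0.238, 0.971, 0.0, 0.001]
ft_force: [0.8, -0.8, -0.8]
grip_width: 0.652
grasp_force: 0.0
d [-0.0027  0.0003  0.1097] rot [-0.0012 -0.0063 -0.0005]
((14.605262756347656, 15.134947776794434), (17.988208770751953, 18.406574249267578), 77.32689666748047) [ 0.5446 -0.0368  0.055 ]
```

View pics/a4.png

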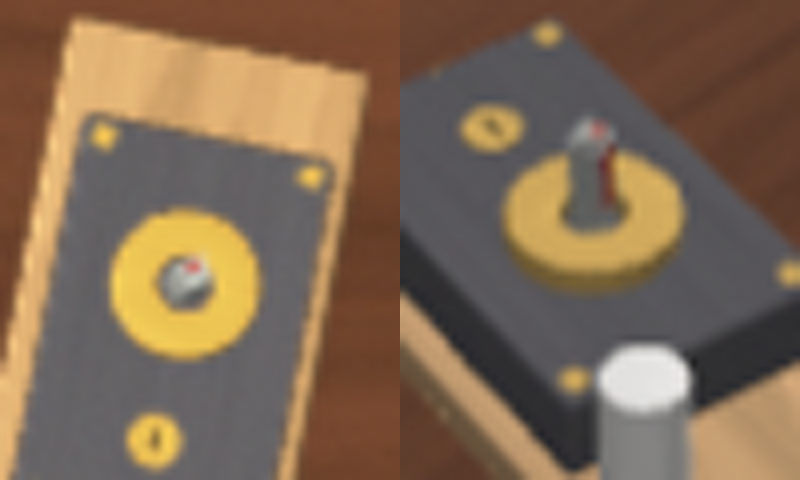

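The rose is seated at about (0.5446, -0.0368), and the red face points roughly +x with the spindle near 0.46 rad. Next I'll grasp the lever hub.

```bash
python3 -m inch '[[[-0.001,0,0.04,0,0,0,-0.3],[-0.001,0,0.07,0,0,0,-0.3],[-0.001,0,0.09,0,0,0,-0.3],[-0.001,0,0.105,0,0,0,-0.3],[-0.001,0,0.11,0,0,0,-0.3],[-0.001,0,0.11,0,0,0,-0.3],[-0.001,0,0.11,0,0,0,0.3],[-0.001,0,0.11,0,0,0,1],[-0.001,0,0.11,0,0,0,1],[-0.001,0,0.11,0,0,0,1]]]' 70
python3 -m inch '[[[0,0,0,0,0,0,1],[0,0,0,0,0,0,1],[0,0,-0.03,0,0,0,1],[0,0,-0.07,0,0,0,1],[0,0,-0.11,0,0,0,1],[0,0,-0.15,0,0,0,1],[0,0,-0.15,0,0,0,1]]]'
python3 -c "
from h import *
go(.5446,-.0372,.176,.25-np.pi)"
```

```text
clock: 10.8
position: [0.4883, 0.2887, 0.0308]
ee_rot: [-0.237, 0.971, 0.001, 0.001]
ft_force: [-0.5, -0.3, 6.2]
grip_width: 0.341
grasp_force: 70.0
clock: 11.5
position: [0.4899, 0.2895, 0.1856]
ee_rot: [-0.237, 0.971, 0.002, 0.004]
ft_force: [-0.1, 0.7, -2.4]
grip_width: 0.341
grasp_force: 70.2
d [ 0.102  -0.3152  0.008 ] rot [0.003  0.0091 0.2289]
```

```bash
python3 -m inch '[[[0.013,-0.04,0,0,0,0.03,1],[0.026,-0.08,0,0,0,0.06,1],[0.04,-0.12,0,0,0,0.09,1],[0.052,-0.16,0,0,0,0.12,1],[0.065,-0.2,0,0,0,0.15,1],[0.078,-0.24,0,0,0,0.18,1],[0.091,-0.28,0,0,0,0.21,1],[0.1,-0.314,0.01,0,0.005,0.229,1],[0.1,-0.314,0.025,0,0.005,0.229,1],[0.1,-0.314,0.025,0,0.005,0.229,1]]]'
python3 -m inch '[[[0,0,0,0,0,0,1],[0,0,0,0,0,0,1],[0,0,0,0,0,0,1]]]'
python3 - <<'E'
from h import *
t=imaging.camera('top');s=imaging.camera('scene')
go(.5469,-.0366,.155,.25-np.pi)
X=sensors.get_obs();print(X["position"],X["ee_rot"])
H=np.zeros((480,800,3),np.uint8);H[:,:400]=crop(s,192,165,100,120,4);H[:,400:]=crop(t,270,130,100,120,4)
cv2.imwrite('pics/a5.png',H)
E
```

```text
clock: 12.5
position: [0.5419, -0.0376, 0.152]
ee_rot: [-0.124, 0.992, -0.001, -0.004]
ft_force: [0.5, 1.0, -2.7]
grip_width: 0.345
grasp_force: 70.0
clock: 12.8
position: [0.5438, -0.0357, 0.1549]
ee_rot: [-0.126, 0.992, -0.0, -0.002]
ft_force: [-0.4, 0.2, -3.5]
grip_width: 0.336
grasp_force: 70.0
d [-0.0029 -0.0013 -0.0003] rot [-0.0004 -0.0042  0.0012]
[ 0.54372855 -0.03603278  0.15474598] [-1.25273612e-01  9.92120040e-01 -4.63450303e-04 -2.03324420e-03]
```

View pics/a5.png

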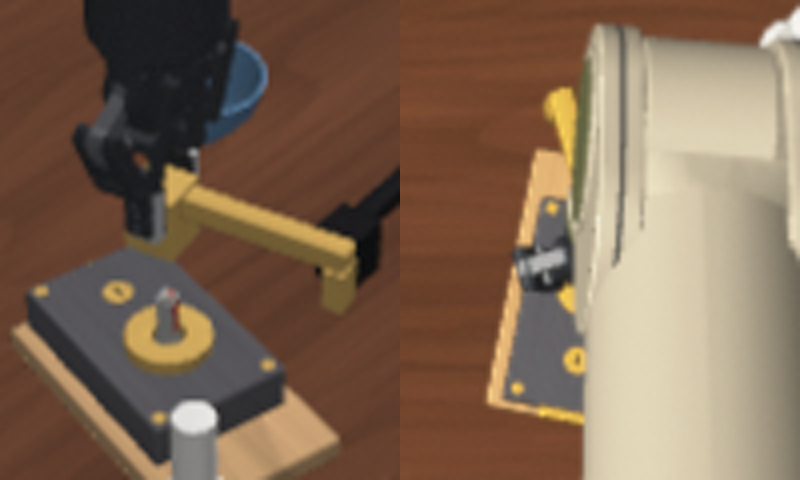

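The scene half shows the lever held level with its arm pointing +x. The hub is near (165,220), the arm tip near (350,245), and the rose and spindle are at (168,335). I'll measure the hub offset by fitting the silhouette, using the rose for camera bias.

```bash
cat > sil.py <<'E'
from fit import *
from scipy.optimize import minimize
s=np.mean([imaging.camera('scene').astype(float) for _ in range(2)],0).astype(np.uint8)
h=cv2.cvtColor(s,cv2.COLOR_BGR2HSV)
X0,Y0,W,Hh,K=243,200,50,50,8
m=cv2.inRange(h,(14,110,60),(35,255,255))
def box(a,b,c): return np.array([(x,y,z) for x in a for y in b for z in c],float)
B=[box((.015,.115),(-.008,.008),(.026,.04)),box((.103,.115),(-.008,.008),(0,.04))]
r=cv2.resize(m[Y0:Y0+Hh,X0:X0+W],None,fx=K,fy=K,interpolation=cv2.INTER_LINEAR)/255.
r=(r>.5).astype(float)
n,l,st,_=cv2.connectedComponentsWithStats(r.astype(np.uint8)); r=(l==1+np.argmax(st[1:,4])).astype(float)
def sil(p):
    im=np.zeros((Hh*K,W*K),np.uint8);c,sn=np.cos(p[3]),np.sin(p[3])
    for b in B:
        w=np.c_[p[0]+c*b[:,0]-sn*b[:,1],p[1]+sn*b[:,0]+c*b[:,1],p[2]+b[:,2]]
        q=((proj("scene",w)-[X0,Y0]+.5)*K-.5).astype(np.float32)
        cv2.fillConvexPoly(im,np.round(cv2.convexHull(q)*16).astype(np.int32),1,shift=4)
    return im
cost=lambda p:np.abs(sil([p[0],p[1],Z,p[2]])-r).sum()/r.sum()
P=sensors.get_obs();print(P["position"])
for Z in (P["position"][2]-.030,):
    f=min((minimize(cost,[P["position"][0]+d,P["position"][1]-.001,.25],method="Nelder-Mead",options=dict(initial_simplex=np.array([P["position"][0]+d,P["position"][1]-.001,.25])+np.array([[0,0,0],[.006,0,0],[0,.006,0],[0,0,.06]]),xatol=1e-5)) for d in (-.005,0,.004)),key=lambda f:f.fun)
    print(Z,f.x.round(4),round(f.fun,3))
k=m.copy()[225:268,216:252].copy();n,l,st,ce=cv2.connectedComponentsWithStats(k)
for i in range(1,n):
    if st[i,4]>40:
        c=cv2.convexHull(max(cv2.findContours((l==i).astype(np.uint8),0,2)[0],key=cv2.contourArea));e=cv2.fitEllipse(c) if len(c)>4 else None
        print("brass",st[i],e and unproj("scene",np.array(e[0])+[216,225],.050).round(4),e)
E
python3 sil.py
```

```text
[ 0.54363247 -0.03632722  0.1545841 ]
0.12458409557952788 [ 0.5429 -0.038   0.2323] 0.051
brass [ 7  0 17  5 42] [0.4492 0.0262 0.05  ] ((8.605059623718262, -6.9548020362854), (13.368371963500977, 33.8209342956543), 124.35569763183594)
brass [  7  16  22  17 246] [ 0.545  -0.0385  0.05  ] ((17.726707458496094, 24.146038055419922), (17.069419860839844, 22.473316192626953), 86.16775512695312)
```

```bash
python3 -m inch '[[[-0.0023,-0.001,0.015,0,0.003,0,1],[-0.0023,-0.001,0.03,0,0.003,0,1],[-0.0023,-0.001,0.036,0,0.003,0,1],[-0.0023,-0.001,0.04,0,0.003,0,1],[-0.0023,-0.001,0.042,0,0.003,0,1],[-0.0023,-0.001,0.044,0,0.003,0,1],[-0.0023,-0.001,0.046,0,0.003,0,1],[-0.0023,-0.001,0.046,0,0.003,0,1]]]'
python3 -c "
from h import *
go(.5465,-.037,.085,.25-np.pi)"
```

```text
clock: 13.8
position: [0.546, -0.0369, 0.1083]
ee_rot: [-0.125, 0.992, -0.001, -0.004]
ft_force: [1.2, 1.9, -4.2]
grip_width: 0.343
grasp_force: 70.0
d [-0.0007 -0.0003  0.0233] rot [-0.0004 -0.0074  0.0004]
```

It's 7 mm below the spindle top with almost no force, so it has engaged. I'll continue home.

```bash
python3 -m inch '[[[0,0,0.004,0,0,0,1],[0,0,0.008,0,0,0,1],[0,0,0.012,0,0,0,1],[0,0,0.016,0,0,0,1],[0,0,0.02,0,0,0,1],[0,0,0.022,0,0,0,1],[0,0,0.023,0,0,0,1],[0,0,0.023,0,0,0,1]]]'
```

```text
clock: 14.6
position: [0.546, -0.0368, 0.0859]
ee_rot: [-0.125, 0.992, -0.0, -0.004]
ft_force: [-0.8, 4.4, 5.9]
grip_width: 0.336
grasp_force: 71.3
```

```bash
python3 -m inch '[[[0,0,0.001,0,0,0,1],[0,0,0.001,0,0,0,1],[0,0,0.001,0,0,0,1],[0,0,0,0,0,0.07,1],[0,-0.0002,0,0,0,0.14,1],[0,-0.0004,0,0,0,0.21,1],[0.0001,-0.0005,0,0,0,0.28,1],[0.0001,-0.0006,0,0,0,0.35,1],[0.0002,-0.0007,0,0,0,0.42,1],[0.0002,-0.0008,0,0,0,0.45,1]]]'
python3 -c "
from h import *
s=sensors.get_obs();print(s['torque'],s['ft_force'],s['tau'][-1]);go(.5465,-.037,.085,-.209-np.pi)"
```

```text
clock: 15.6
position: [0.5461, -0.0368, 0.0859]
ee_rot: [0.101, 0.995, -0.001, -0.003]
ft_force: [-0.5, 6.7, 6.3]
grip_width: 0.341
grasp_force: 71.3
[ 1.60299628 -0.06139704  0.05437304] [-0.51709701  6.74653183  6.29654489] -0.17388973385095596
d [-0.0004 -0.0001  0.0009] rot [-0.0023 -0.0063  0.0076]
```

```bash
python3 -m inch '[[[0,0.0005,0,0,0,0.05,1],[0,0.0005,0,0,0,0.1,1],[0,0.0005,0,0,0,0.12,1],[0,0.0005,0,0,0,0.12,1]]]'
python3 -c "
from h import *
s=sensors.get_obs();print(s['torque'],s['ft_force'],s['tau'][-1]);go(.5465,-.037,.085,-.209-np.pi)"
python3 -m inch '[[[0,0,0,0,0,0.03,1],[0,0,0,0,0,0.06,1],[0,0,0,0,0,0.08,1],[0,0,0,0,0,0.08,1]]]'
python3 -c "
from h import *
s=sensors.get_obs();print(s['torque'],s['ft_force'],s['tau'][-1]);go(.5465,-.037,.085,-.209-np.pi)"
```

```text
clock: 16.0
position: [0.5461, -0.0368, 0.0859]
ee_rot: [0.159, 0.987, -0.001, -0.003]
ft_force: [-0.4, 4.9, 5.4]
grip_width: 0.336
grasp_force: 71.4
[1.21235753 0.09200459 0.11094026] [-0.41394759  4.88730955  5.43741906] -0.4341845400631428
d [-0.0004 -0.0001  0.0009] rot [-0.0032 -0.0062 -0.1109]
clock: 16.4
position: [0.5461, -0.0368, 0.0859]
ee_rot: [0.199, 0.98, -0.001, -0.003]
ft_force: [-1.1, 5.1, 5.5]
grip_width: 0.334
grasp_force: 71.4
[1.23500179 0.02403388 0.0970905 ] [-1.06995353  5.08850443  5.53091437] -0.41542449966073036
d [-0.0004 -0.      0.0009] rot [-0.0034 -0.006  -0.1909]
```

```bash
python3 -m inch '[[[0,0,0,0,0,0.02,1],[0,0,0,0,0,0.04,1],[0,0,0,0,0,0.05,1],[0,0,0,0,0,0.05,1]]]'
python3 -c "
from h import *
s=sensors.get_obs();print(s['torque'],s['ft_force'],s['tau'][-1]);go(.5465,-.037,.085,-.209-np.pi)
t=imaging.camera('top');im=imaging.camera('scene')
H=np.zeros((480,800,3),np.uint8);H[:,:400]=crop(im,192,195,80,96,5);H[:,400:]=crop(t,275,160,80,96,5);cv2.imwrite('pics/b1.png',H)"
```

```text
clock: 16.8
position: [0.5461, -0.0368, 0.0859]
ee_rot: [0.223, 0.975, -0.001, -0.003]
ft_force: [-0.2, 5.5, 5.3]
grip_width: 0.337
grasp_force: 71.4
[1.23488269 0.07833537 0.26622881] [-0.19084386  5.52148758  5.32575095] -0.3756122477352619
d [-0.0004  0.      0.0009] rot [-0.0036 -0.006  -0.2404]
```

```bash
python3 -m inch '[[[0,0,0,0,0,0.03,1],[0,0,0,0,0,0.05,1],[0,0,0,0,0,0.05,1],[0,0,0,0,0,0.05,1]]]'
python3 -c "
from h import *
s=sensors.get_obs();print(s['torque'],s['ft_force'],s['tau'][-1]);go(.5465,-.037,.085,-.209-np.pi)"
```

```text
clock: 17.3
position: [0.5461, -0.0369, 0.0859]
ee_rot: [0.247, 0.969, -0.002, -0.003]
ft_force: [0.1, 4.7, 5.6]
grip_width: 0.339
grasp_force: 71.4
[1.16127579 0.03035644 0.28179274] [0.05872555 4.68692485 5.60248499] -0.3182114101946354
d [-0.0004  0.      0.0009] rot [-0.0038 -0.0058 -0.2899]
```

The torque has tripled past the expected play, so the stop appears to be reached. I'll release, retreat and check.

```bash
python3 -m inch '[[[0,0,0,0,0,0,0.2],[0,0,0,0,0,0,-0.3],[0,0,0,0,0,0,-0.3],[0,0,-0.01,0,0,0,-0.3],[0,0,-0.04,0,0,0,-0.3],[0,0,-0.08,0,0,0,-0.3],[0,0,-0.12,0,0,0,-0.3],[0,0.03,-0.13,0,0,0,-0.3],[0,0.08,-0.13,0,0,0,-0.3],[0,0.12,-0.13,0,0,0,-0.3]]]'
python3 -m inch '[[[0,0.04,0,0,0,0,-0.3],[0,0.08,0,0,0,0,-0.3],[0,0.12,0,0,0,0,-0.3],[0,0.16,0,0,0,0,-0.3],[0,0.2,0,0,0,0,-0.3],[0,0.2,0,0,0,0,-0.3]]]'
python3 -c "
from h import *
t=imaging.camera('top');im=imaging.camera('scene')
H=np.zeros((480,800,3),np.uint8);H[:,:400]=crop(im,192,202,80,96,5);H[:,400:]=crop(t,275,150,80,96,5);cv2.imwrite('pics/b2.png',H)"
```

```text
clock: 18.3
position: [0.6053, 0.0703, 0.2162]
ee_rot: [0.247, 0.969, -0.001, -0.003]
ft_force: [-0.0, -0.1, 0.2]
grip_width: 0.653
grasp_force: 0.0
clock: 18.9
position: [0.6999, 0.2502, 0.2118]
ee_rot: [0.244, 0.97, -0.002, -0.004]
ft_force: [0.1, 0.1, -0.3]
grip_width: 0.65
grasp_force: 0.0
```

View pics/b2.png

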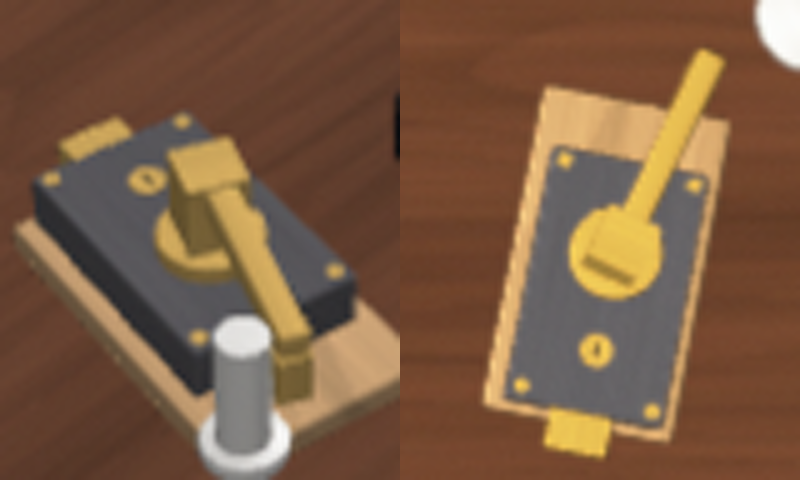

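The last picture shows the bolt fully out at (577,435), the lever home on the rose with its arm about 0.21 rad past lock +x (the play), the rose flat, and nothing else moved. Handing in.

```bash
python3 -c "
from workcell import order
print(order.hand_in())"
```

```text
the job is handed in; nothing more can be done
None
```

I handed the job in at about 19 s of the 72 s allowed. In the last pictures the rose lies flat on the case, the lever is home on the red side and the bolt is fully out, and the arm touched none of the bystanders; the judge returned no verdict.

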